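# Gauge the thickness of a stone pendant blank

## Robot

A 7-joint arm with a two-finger parallel gripper is mounted at the origin on the work surface. World frame = base frame: x ahead of the robot, y to its left, z up, the work surface at z = 0. Lengths are in m, angles in rad, forces in N, time in s.
With the tool pointing down it reaches from about 0.35 to 0.9 m from the base axis. Payload 8.1 kg.
Tool frame: the origin (TCP) lies midway between the tips of the shut fingers; the grasp point (between the pads) lies 19 mm behind it; z points along the fingers, y is the line along which they close (so a half turn about z gives the same grasp; the last joint's range is limited). The gripper opens to 85 mm and grips with 20 to 120 N. Pads are 22 mm wide; open, the fingers measure 114 mm over their backs; the gripper's body (76 mm by 85 mm) begins 54 mm behind the grasp point. The pads swing forward as they close: fully open they stand 13 mm farther back than shut.
Start: joints at [-0.103, 0.434, 0.025, 1.573, -0.012, 1.134, -0.075], TCP at [0.625, -0, 0.231] pointing down, gripper open.
Joint ranges: [-2.62, 2.62], [-0.44, 2.09], [-1.27, 1.32], [0.08, 2.57], [-1.32, 4.46], [0.12, 2], [-2.74, 2.74]. Speed limits (rad/s): [2.22, 2.22, 3.01, 3.01, 3.14, 3.14, 3.14].

## Interface

Orientations are given as a unit quaternion [w, x, y, z].
In Python, from station import ctrl gives the robot as it stands. The module is installed in compiled form; this text tells all that it offers.
- The arm moves only by the tool servo_tool, never from a script. Its argument "plan" is a list of rows, each an object with "dp": the shift along the tool's x, y, z in mm, a list of three; "rot": the turn, a rotation vector about the tool's x, y, z in rad, a list of three. A call has 1 to 8 rows; each row is the pose to reach, as a shift and turn from the pose commanded when the call began, along the tool's axes at that moment; what a row does not reach only later rows make up. A row lasts 1/10 s, in which the tool goes at most 50 mm and 8.59 degrees, less where a joint would pass 70% of its speed; a pose out of reach is approached as far as the arm can. A call with a gripper value outside its range is refused whole. "fingers" is the finger opening in mm, from 0 to 85.4, set as the call begins (left out, the last holds). The fingers move at their own pace and stop on an object; "newtons" is the grip in N (left out, the last holds). Time passes only in rows, so rows that repeat a pose let the fingers close. It gives the time, the measured TCP pose, the force, the opening and the grip force at its end, in the units of the state.
- ctrl.observe(): the state, without advancing time (a new reading comes with each control period).
- ctrl.get_image(name): name is "scene" or "side" or "wrist"; returns a dict with "frame" (420x560x3 uint8, blue, green, red), "fx", "fy", "cx", "cy" (pixels), "cam_to_world" (4x4, takes a point from camera to world coordinates). Camera axes: x right, y down, z forward; pixel columns grow to the right and rows downward; lengths in m; the calibration is good to about 2 mm. A picture is of the moment at which its call begins. There is no depth.
- ctrl.finish_job(): hands the job in; it is judged then, once.
The state is a dict: "t": time; "joint_positions": joint angles; "joint_vel": joint speeds; "joint_efforts": joint torques, N m; "eef_pos": TCP position; "eef_rot": TCP orientation; "ft_force": force on the tool from outside, world axes, zero at the start; "wrist_torque": the same for the moment, N m; "gripper_width": finger opening in m; "finger_force": force on a finger pad.
Only numpy, scipy, OpenCV 4.12 (cv2) and the standard library are available. Lean on these libraries where they do the work, as an engineer would, in place of code of your own. Each camera call takes 0.05 s, during which the arm holds its last target. There are 200 camera calls.

## Task

Check the thickness of the long rectangular stone blank on the bench gauge: slide it flat between the gauge's side rails until its end is fully home against the back stop, then gently push the gauge's head down by its side handle until it rests on its stop collar, so that the sprung foot sits on the stone and the dial shows its thickness. Leave it like that with the head down, go easy on the brittle stone, and leave everything else where it is.

Things in the scene. Friction and masses are not known exactly. Their poses are not given: they have to be found in the camera images.
- slab: The blank to be gauged: a flat rectangular slab of dark grey-green stone, 120 mm long (its x), 44 mm wide (its y), 10 mm thick, about 140 g, lying flat on a fixed grey felt mat 3 mm thick. Origin: centre of its underside. The two ends are alike and either may go in first.
- gauge: Bench thickness gauge, fixed: a black iron base 220 mm (x) by 110 mm (y), flat top face 22 mm above the table; a 25 mm round column at x = 75 mm, its top 140 mm above the table, on which the head slides. Origin: centre of the base's underside, on the table; z up, x points from the open front edge (x = -110 mm) to the column at the rear.
- nest (a point): Where the slab belongs: the centre of its underside when fully home, on the base's top face, at x = -15, y = 0, z = 22 mm in the gauge's frame. The steel back stop, 10 mm high and 64 mm wide, has its front face 60 mm beyond this point (gauge x = +45 mm).
- mouth (a point): Middle of the open mouth of the slot, on the base's top face, at gauge x = -29, y = 0, where flares stand about 60 mm apart. They narrow to two straight steel side rails, 6 mm high and 8 mm wide, that run along the gauge's x from x = -15 mm to the back stop (+45 mm), inner faces 48 mm apart. The slab is slid in from the front (towards the gauge's +x), flat on the base.
- head (a joint): Height of the gauge's head above its fixed stop collar, in m: 0 = fully down on the collar, up to 0.05. It starts raised, 0.028 to 0.045. It is nearly counterbalanced and friction keeps it where it is left: pushing it down takes about 4 to 6 N, at the end about 2 N more for the foot's spring.
- head_grip (a point): Middle of the head's side handle: a horizontal black round grip, 20 mm thick and 40 mm long, lying along the gauge's y on its +y side (y = 60 to 100 mm), on a thinner rod. The point is on the grip's axis, at gauge x = 70, y = 80 mm; with the head down it is 64 mm above the table (top of the grip 74 mm), and it rises with the head. Press it straight down from above or pinch it.
- foot (a joint): What the dial shows: how far the sprung foot is pushed up into the head, in m: 0 = fully out, up to 0.02. With the head down on its collar the free foot just reaches the base's top face, so this value is then the thickness of what lies under the foot. Soft spring: 1 N to start, then 0.12 N per mm.
- foot_pad: The foot: a steel disc 14 mm wide, 4 mm high, at the end of the spindle. Origin: centre of its lower face, at gauge x = 20, y = 0; while raised it is as high above the base's top face as joint head says. Above it a 48 mm round dial, 20 mm deep, faces the front (front face at gauge x = +10 mm); with the head down it spans 74 to 122 mm above the table and it rises with the head.
- disc: Bystander: a round domed blank of the same stone, 54 mm in diameter, 14 mm high, lying on the mat. Origin: centre of its underside.
- pliers: Bystander: small pliers lying on the table, 140 mm long, 12 mm high. Origin: on the table, near the middle of the pliers.
- tub: Bystander: an open pale blue tub 100 x 120 x 75 mm with tool handles standing in it, up to 115 mm high. Origin: centre of its underside.
Not all that is in view belongs to the job. What is shaped like the slab but blue, pink or turquoise is not meant.

How it is judged:
On the way:
1. the slab lies flat between the rails, home against the back stop, before the foot comes down on it (x of slab in the frame of gauge between -0.019 and -0.012 m and y of slab in the frame of gauge between -0.004 and 0.004 m and z of slab in the frame of gauge below 0.026 m and angle between the x axis of slab and the x axis of gauge, either way round below 0.08 rad and value of joint head above 0.012 m), for 0.2 s.
At the end, for the whole second after the job is handed in: The slab lies flat between the rails, its far end within about 4 mm of the back stop and in line with the rails; the head is down on its collar (joint head under 2 mm); the foot rests on the slab and joint foot reads the slab's 10 mm to within 1.5 mm; everything is at rest and let go (x of slab in the frame of gauge between -0.019 and -0.012 m and y of slab in the frame of gauge between -0.004 and 0.004 m and angle between the x axis of slab and the x axis of gauge, either way round below 0.08 rad and angle between the z axis of slab and the z axis of gauge, either way round below 0.05 rad and value of joint head below 0.002 m and value of joint foot between 0.0085 and 0.0115 m and contact force between foot_pad and slab above 0.5 N and linear speed of slab below 0.01 m/s); the robot touches nothing.
It fails at once if the foot is driven onto the stone hard (over 15 N) (contact force between foot_pad and slab above 15 N).
It fails at once if the head is slammed down (faster than 0.25 m/s) (velocity of joint head below -0.25 m/s).
It fails at once if the round blank is moved by more than 20 mm (distance of disc from where it was at the start of the episode above 0.02 m).
It fails at once if the pliers are moved by more than 20 mm (distance of pliers from where it was at the start of the episode above 0.02 m).
It fails at once if the tub is moved by more than 20 mm (distance of tub from where it was at the start of the episode above 0.02 m).
It also fails if it takes over 58 s, if anything falls off the work surface, if the arm or the gripper's body presses on something with over 40 N, if the wrist force passes 120 N, or if a joint passes its speed limit or range.

## Working session

There is one attempt and no reset: what is moved stays moved. The work goes in short steps, Python scripts to look and compute and a tool call to move; the robot and the scene stay as the last step left them, time stands still between calls to the robot, and variables do not carry over. Pictures are saved under pics/ and viewed, at most 10 in all, crops included, and the job is handed in when it is done.

Besides the shell and the picture viewer there is one more tool, called as a command line: name --argument value ..., lists and objects as JSON in quotes. servo_tool: Moves the arm, as the interface text tells. Its arguments: {"type":"object","properties":{"plan":{"type":"array"},"fingers":{"type":"number"},"newtons":{"type":"number"}},"required":["plan"]}

```bash
mkdir -p pics
cat > h.py <<'E'
import numpy as np, cv2
from station import ctrl
from scipy.spatial.transform import Rotation as R
def grab(n,f):
    d=ctrl.get_image(n); cv2.imwrite('pics/'+f+'.png',d['frame']); np.save('pics/'+f+'.npy',np.array([d['fx'],d['fy'],d['cx'],d['cy'],*np.array(d['cam_to_world']).ravel()])); return d
def ray(f,u,v):
    a=np.load('pics/'+f+'.npy'); T=a[4:].reshape(4,4)
    return T[:3,3],T[:3,:3]@np.array([(u-a[2])/a[0],(v-a[3])/a[1],1])
def onz(f,u,v,z):
    o,d=ray(f,u,v); return o+d*(z-o[2])/d[2]
def tri(*obs):
    A=np.zeros((3,3));b=np.zeros(3)
    for f,u,v in obs:
        o,d=ray(f,u,v); d=d/np.linalg.norm(d); P=np.eye(3)-np.outer(d,d); A+=P;b+=P@o
    p=np.linalg.solve(A,b)
    res=[np.linalg.norm(np.cross(p-ray(*o)[0],ray(*o)[1]/np.linalg.norm(ray(*o)[1]))) for o in obs]
    return p,max(res)
def proj(f,p):
    a=np.load('pics/'+f+'.npy'); T=a[4:].reshape(4,4); c=T[:3,:3].T@(np.array(p)-T[:3,3]); return a[0]*c[0]/c[2]+a[2],a[1]*c[1]/c[2]+a[3]
E
python3 - <<'E'
from h import *
np.set_printoptions(precision=3,suppress=True)
for n in ['scene','side','wrist']:
    d=grab(n,n+'0'); print(n,d['fx'],np.array(d['cam_to_world'])[:3].tolist())
print(ctrl.observe())
a=[cv2.imread(f'pics/{n}0.png') for n in ['scene','side']]
E
```

```text
scene 513.1776038322008 [[-0.7769298954274364, 0.49258809601438686, -0.392092980370771, 0.9343421644483058], [0.6295555583434027, 0.6140739312301567, -0.4759968549711935, 0.5065931711052737], [0.006303693364931548, -0.6166605019364075, -0.7872039689950114, 0.888427965179786]]
side 402.30193860035996 [[0.7412949708213519, -0.45511867100089887, 0.4933039241090091, 0.09224359502811764], [-0.6710725873017203, -0.48947226684418715, 0.5568469112445431, -0.5198067778324669], [-0.011972836219802463, -0.7438305555009075, -0.668260993846016, 0.7071484091655004]]
wrist 328.0528451682866 [[0.9999978686353619, -0.001052918262481639, -0.0017759751867719908, 0.6244978648171635], [-0.0015644605036397592, -0.9477500625588892, -0.31900998633734334, 0.08237639030536324], [-0.0013472891538375878, 0.31901208485377475, -0.9477496898069563, 0.37278795156594846]]
{'t': 0.15, 'joint_positions': array([-0.103,  0.435,  0.025,  1.574, -0.012,  1.134, -0.075]), 'joint_vel': array([ 0.003, -0.003, -0.   , -0.002, -0.   ,  0.001,  0.   ]), 'joint_efforts': array([  0.002, -67.089,   1.026, -31.645,   0.016,   0.009,  -0.   ]), 'eef_pos': array([ 0.625, -0.   ,  0.231]), 'eef_rot': array([-0.   ,  0.707,  0.707, -0.   ]), 'ft_force': array([ 0.478, -0.627,  0.635]), 'wrist_torque': array([-0.019,  0.002, -0.022]), 'finger_force': 0.0, 'gripper_width': 0.08548813541642443}
```

View pics/scene0.png

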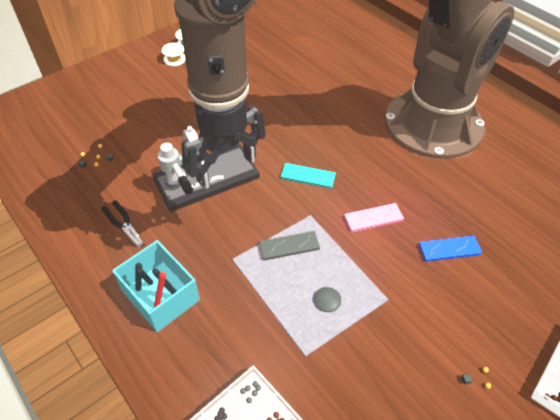

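View pics/side0.png

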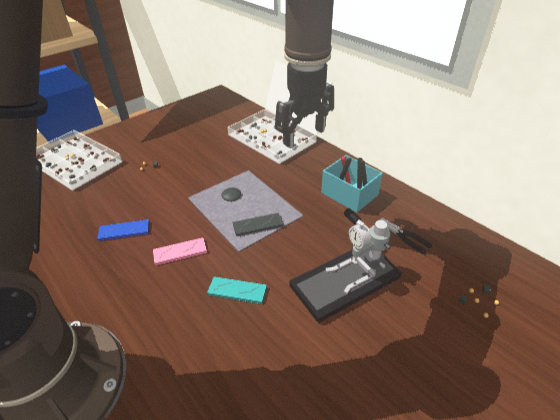

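View pics/wrist0.png

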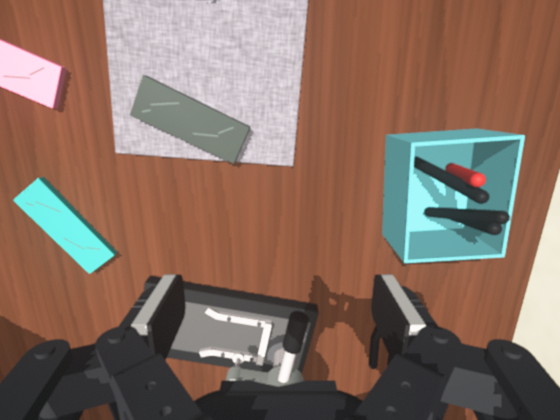

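Scene shows the slab at (290,245) on the mat, and the gauge at (207,175) with its column towards the left. In side, the slab is at (258,225) and the gauge at (345,278). In wrist, the slab is at (190,120) and the gauge at (235,325), with the rails opening towards image left (-x). Next I'll enlarge these for accurate corners.

Run:
```python
from h import *
def c(f,x,y,w,h,W,H): return cv2.resize(cv2.imread(f'pics/{f}.png')[y:y+h,x:x+w],(W,H),interpolation=cv2.INTER_CUBIC)
top=np.hstack([c('scene0',145,130,130,100,390,300),c('side0',285,205,130,100,390,300)])
bot=np.hstack([c('wrist0',120,60,195,150,390,300),c('wrist0',140,265,195,150,390,300)])
cv2.imwrite('pics/m1.png',np.vstack([top,bot]))
```

```text
(no output)
```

View pics/m1.png

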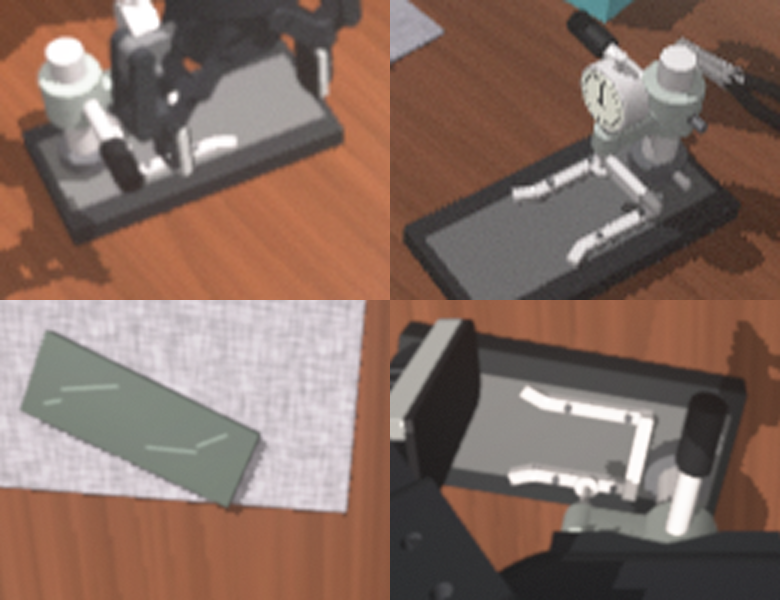

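Corners by this picture: in wrist, the slab top is at (144,76), (250,127.5), (235,161.5) and (131,115). For the gauge base, the rear +y corner is at wrist (317.5,305) and scene (171,202), and the front +y corner at wrist (145,277.5), scene (259,172) and side (290,283).

Run:
```python
from h import *
np.set_printoptions(precision=4,suppress=True)
S=np.array([onz('wrist0',u,v,.013) for u,v in[(144,76),(250,127.5),(235,161.5),(131,115)]])
print(S,S.mean(0),np.linalg.norm(S-np.roll(S,-1,0),axis=1))
d=S[1]-S[0]+S[2]-S[3]; print('slab ang',np.degrees(np.arctan2(d[1],d[0])))
for a in S: print(proj('scene0',a),proj('side0',a))
print('tri slab c',tri(('wrist0',190,120),('scene0',290,245.5),('side0',258.5,224)))
print('rear+y',tri(('wrist0',317.5,305),('scene0',171,202)),onz('wrist0',317.5,305,.022))
print('front+y',tri(('wrist0',145,277.5),('scene0',259,172),('side0',290,283)),onz('side0',290,283,.022))
print('rear-y',tri(('scene0',153.3,175),('side0',401.7,273.3)))
# handle ends, dial
print('grip',tri(('wrist0',140+(705-390)/2,265+(435-300)/2),('scene0',145+122/3,130+165/3),('side0',285+(595-390)/3,205+35/3)))
print('column top',tri(('scene0',145+66/3,130+45/3),('side0',285+(680-390)/3,205+53/3)))
```

```text
[[0.4878 0.1062 0.013 ]
 [0.5942 0.0551 0.013 ]
 [0.5766 0.0187 0.013 ]
 [0.4691 0.0681 0.013 ]] [0.532 0.062 0.013] [0.118  0.0404 0.1183 0.0424]
slab ang -25.154279538156832
(np.float64(318.6920905322943), np.float64(247.00384557222117)) (np.float64(233.1518497559195), np.float64(221.93363409564506))
(np.float64(262.642524460404), np.float64(258.0115297329249)) (np.float64(278.3629983940781), np.float64(212.52667312166443))
(np.float64(258.4582857938798), np.float64(241.95705140816276)) (np.float64(282.87111407849005), np.float64(222.95222372242154))
(np.float64(313.1960902333666), np.float64(230.66403501234646)) (np.float64(236.4790641788815), np.float64(233.48869593937394))
tri slab c (array([0.5305, 0.0626, 0.0085]), np.float64(0.002545881639327193))
rear+y (array([ 0.6714, -0.1507,  0.0464]), np.float64(0.00654192160559857)) [ 0.6731 -0.1597  0.022 ]
front+y (array([ 0.4594, -0.1291,  0.0158]), np.float64(0.004230567945204696)) [ 0.4574 -0.1343  0.022 ]
rear-y (array([ 0.6532, -0.2762,  0.0183]), np.float64(0.0023721921204096718))
grip (array([ 0.6428, -0.1384,  0.0993]), np.float64(0.00244890513187572))
column top (array([ 0.6295, -0.217 ,  0.1442]), np.float64(0.0019471069575478098))
```

servo_tool --plan '[{"dp":[10,-16,5],"rot":[0,0,-0.145]},{"dp":[20,-32,10],"rot":[0,0,-0.29]},{"dp":[30,-48,20],"rot":[0,0,-0.43]},{"dp":[40,-64,30],"rot":[0,0,-0.57]},{"dp":[50,-80,40],"rot":[0,0,-0.71]},{"dp":[60,-96,50],"rot":[0,0,-0.85]},{"dp":[70,-112,60],"rot":[0,0,-0.99]},{"dp":[77,-125,70],"rot":[0,0,-1.13]}]' --fingers 70

```text
t: 0.95
eef_pos: [0.4989, 0.0776, 0.1608]
eef_rot: [-0.0, 0.215, 0.977, -0.0]
ft_force: [-0.1, 0.0, -0.3]
gripper_width: 0.0698
finger_force: 0.0
```

Run:
```python
from h import *
np.set_printoptions(precision=4,suppress=True)
o=ctrl.observe();print(o['t'],o['eef_pos'],R.from_quat(o['eef_rot'],scalar_first=True).as_matrix().tolist())
ims=[grab(n,n+'1')['frame'] for n in ['wrist','scene','side']]
def c(f,x,y,w,h,W,H): return cv2.resize(f[y:y+h,x:x+w],(W,H),interpolation=cv2.INTER_CUBIC)
w=ims[0]
r=np.vstack([c(ims[1],145,130,130,100,390,300),c(ims[2],285,205,130,100,390,300)])
cv2.imwrite('pics/m2.png',np.hstack([cv2.resize(w,(400,300)),r[:300]]) if 0 else np.hstack([np.vstack([cv2.resize(w,(400,300)),c(ims[1],235,180,160,120,400,300)]),r]))
```

```text
0.95 [0.4989 0.0776 0.1608] [[-0.9071208878306254, 0.42086998791930913, -0.00038487683593965103], [0.4208700035099125, 0.9071209612032478, 4.3488646781793936e-05], [0.0003674329116081216, -0.00012253365541355153, -0.9999999249892766]]
```

View pics/m2.png

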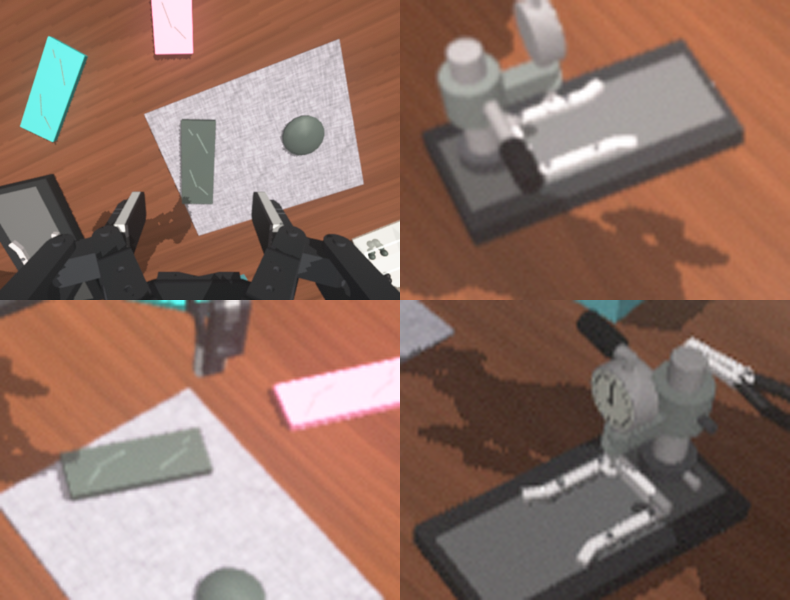

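Wrist shows the slab top at (252,168), (301,168), (298,286) and (253,284), in line with the tool. The gauge is now unobstructed in both fixed views.

Run:
```python
from h import *
np.set_printoptions(precision=4,suppress=True)
P=[(252,168),(301,168),(298,286),(253,284)]
S=np.array([onz('wrist1',u,v,.013) for u,v in P])
print(S,S.mean(0),np.linalg.norm(S-np.roll(S,-1,0),axis=1))
d=S[3]-S[0]+S[2]-S[1]; print('ang',np.degrees(np.arctan2(d[1],d[0])))
Q=[(131,115),(144,76),(250,127.5),(235,161.5)]
Sc=lambda x,y:(235+x/2.5,180+(y-300)/2.5)
C=[Sc(198,428),None,None,Sc(65,458)]
for p,q in zip(P,Q): print(tri(('wrist1',*p),('wrist0',*q)))
scn=[(211,466),None,(65,455),(70,492)]
sc=lambda x,y:(145+(x-400)/3,130+y/3); sd=lambda x,y:(285+(x-400)/3,205+(y-300)/3)
print('rear+y top',onz('scene1',*sc(475,230),.022))
print('front+y',tri(('scene1',*sc(742,132)),('side1',*sd(416,535))))
print('rear-y',tri(('scene1',*sc(424,133)),('side1',*sd(747,503))))
print('front-y', onz('scene1',*sc(682,42),.022))
# backstop/rails: rail front tips
print('+y rail tip',tri(('scene1',*sc(632,140)),('side1',*sd(526,493))))
print('-y rail tip',tri(('scene1',*sc(598,86)),('side1',*sd(585,555))))
print('column top',tri(('scene1',*sc(465,47)),('side1',*sd(690,356))))
print('grip',tri(('scene1',*sc(522,165)),('side1',*sd(603,335)),('wrist0',297,332)))
print('disc',onz('wrist1',424,189,.012),'tub',onz('scene0',155,253,.075))
```

```text
[[0.4662 0.0674 0.013 ]
 [0.4847 0.1071 0.013 ]
 [0.5938 0.0559 0.013 ]
 [0.5725 0.0157 0.013 ]] [0.5293 0.0615 0.013 ] [0.0438 0.1205 0.0455 0.1182]
ang -25.527253031971295
(array([0.467 , 0.0673, 0.0084]), np.float64(0.0006166350121302962))
(array([0.4858, 0.1068, 0.0075]), np.float64(0.00023586301993391688))
(array([0.5942, 0.0554, 0.0122]), np.float64(0.00036307688534928883))
(array([0.5754, 0.0159, 0.0077]), np.float64(0.0019077226511150336))
rear+y top [ 0.6723 -0.1685  0.022 ]
front+y (array([ 0.4608, -0.1301,  0.0138]), np.float64(0.0011554877716732385))
rear-y (array([ 0.6526, -0.2751,  0.0205]), np.float64(0.0009892671026976744))
front-y [ 0.4424 -0.2293  0.022 ]
+y rail tip (array([ 0.5375, -0.1647,  0.0282]), np.float64(0.0008823036397242833))
-y rail tip (array([ 0.5262, -0.2285,  0.0275]), np.float64(0.002371153334956004))
column top (array([ 0.6299, -0.2177,  0.1418]), np.float64(0.0015418461534905934))
grip (array([ 0.6423, -0.1377,  0.0993]), np.float64(0.0017211968758775516))
disc [0.5502 0.2013 0.012 ] tub [ 0.7698 -0.0491  0.075 ]
```

Gauge origin is about (0.556,-0.203) with yaw -10.5°, and the base corners, rail tips, column and grip agree. The slab is centred at (0.530,0.0615) with angle -25.4°. Descending to grip.

servo_tool --plan '[{"dp":[0,0,25],"rot":[0,0,0]},{"dp":[0,0,50],"rot":[0,0,0]},{"dp":[0,0,75],"rot":[0,0,0]},{"dp":[0,0,100],"rot":[0,0,0.008]},{"dp":[0,0,120],"rot":[0,0,0.008]},{"dp":[0,0,138],"rot":[0,0,0.008]},{"dp":[0,0,148],"rot":[0,0,0.008]},{"dp":[0,0,153],"rot":[0,0,0.008]}]'

```text
t: 1.9
eef_pos: [0.5007, 0.0765, 0.0078]
eef_rot: [0.0, 0.224, 0.975, -0.0]
ft_force: [-0.6, -0.0, 0.6]
gripper_width: 0.0703
finger_force: 0.0
```

servo_tool --plan '[{"dp":[0,0,1],"rot":[0,0,0]},{"dp":[0,0,1],"rot":[0,0,0]},{"dp":[0,0,1],"rot":[0,0,0]},{"dp":[0,0,1],"rot":[0,0,0]},{"dp":[0,0,1],"rot":[0,0,0]},{"dp":[0,0,1],"rot":[0,0,0]},{"dp":[0,0,1],"rot":[0,0,0]}]' --fingers 30 --newtons 40

```text
t: 2.6
eef_pos: [0.5007, 0.0769, 0.0082]
eef_rot: [0.001, 0.223, 0.975, 0.0]
ft_force: [-1.5, -0.6, 7.2]
gripper_width: 0.0417
finger_force: 41.2
```

servo_tool --plan '[{"dp":[0,0,-10],"rot":[0,0,0]},{"dp":[0,0,-25],"rot":[0,0,0]},{"dp":[0,0,-45],"rot":[0,0,0]},{"dp":[0,-10,-60],"rot":[0,0,0]},{"dp":[-3,-25,-70],"rot":[0,0,0]},{"dp":[-6,-45,-70],"rot":[0,0,-0.02]},{"dp":[-9,-65,-70],"rot":[0,0,-0.05]},{"dp":[-12,-85,-70],"rot":[0,0,-0.08]}]'

```text
t: 3.4
eef_pos: [0.4737, -0.0055, 0.0781]
eef_rot: [0.0, 0.183, 0.983, 0.0]
ft_force: [0.6, -0.6, -1.1]
gripper_width: 0.0416
finger_force: 40.7
```

servo_tool --plan '[{"dp":[-5,-25,0],"rot":[0,0,-0.03]},{"dp":[-10,-52,0],"rot":[0,0,-0.06]},{"dp":[-15,-79,0],"rot":[0,0,-0.09]},{"dp":[-22,-106,0],"rot":[0,0,-0.12]},{"dp":[-28,-133,0],"rot":[0,0,-0.15]},{"dp":[-34,-155,0],"rot":[0,0,-0.187]},{"dp":[-39,-173,0],"rot":[0,0,-0.187]},{"dp":[-39,-177,0],"rot":[0,0,-0.187]}]'

```text
t: 4.2
eef_pos: [0.4461, -0.1864, 0.0779]
eef_rot: [0.0, 0.093, 0.996, -0.001]
ft_force: [-0.1, -0.7, -1.3]
gripper_width: 0.0418
finger_force: 40.7
```

Run:
```python
from h import *
np.set_printoptions(precision=4,suppress=True)
o=ctrl.observe();M=R.from_quat(o['eef_rot'],scalar_first=True).as_matrix()
print(o['t'],o['eef_pos'],np.degrees(np.arctan2(M[1,0],M[0,0])),o['gripper_width'],o['ft_force'])
ims=[grab(n,n+'2')['frame'] for n in ['wrist','scene','side']]
def c(f,x,y,w,h,W,H): return cv2.resize(f[y:y+h,x:x+w],(W,H),interpolation=cv2.INTER_CUBIC)
cv2.imwrite('pics/m3.png',np.hstack([np.vstack([cv2.resize(ims[0],(400,300)),c(ims[1],140,100,200,150,400,300)]),np.vstack([c(ims[2],250,205,160,120,400,300),c(ims[0],180,280,200,140,400,300)])]))
```

```text
4.2 [ 0.4461 -0.1864  0.0779] 169.37343503980404 0.04178344706167773 [-0.0744 -0.7194 -1.3119]
```

View pics/m3.png

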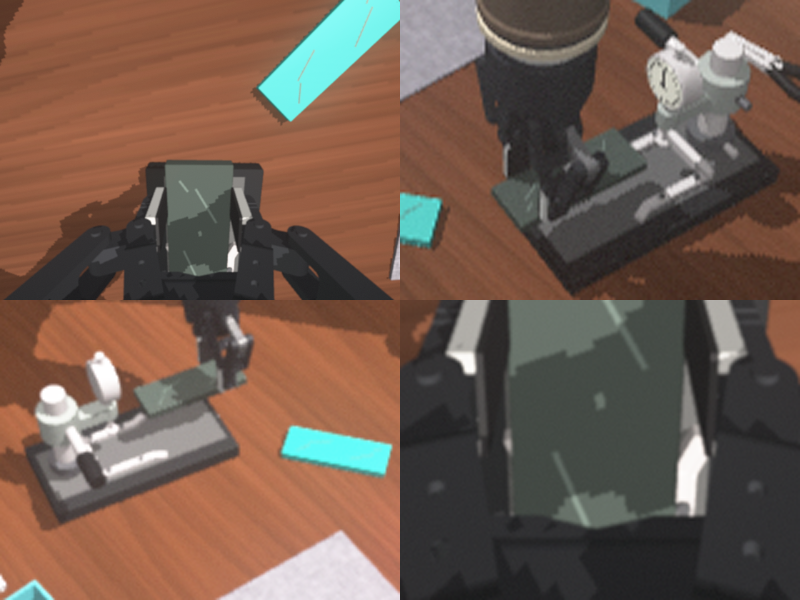

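The slab is held well, with its rear end in wrist at (231,224)-(325,225). The base's front corners are at wrist (204,229) and (368,229). I'll check the gauge pose against the slab's offset in the hand.

Run:
```python
from h import *
np.set_printoptions(precision=4,suppress=True)
a,b=onz('wrist2',204.4,229,.022),onz('wrist2',368,229,.022)
y=np.degrees(np.arctan2(-(b-a)[0],(b-a)[1])); m=(a+b)/2
e=np.array([np.cos(np.radians(-10.5)),np.sin(np.radians(-10.5))])
print('front corners',a,b,np.linalg.norm(b-a),y,'origin',m[:2]+.11*e)
s=[onz('wrist2',231,224,.083),onz('wrist2',325,225,.083)]
o=ctrl.observe();M=R.from_quat(o['eef_rot'],scalar_first=True).as_matrix()
print('slab end',s,np.linalg.norm(s[1]-s[0]),'in tool',(M.T@((s[0]+s[1])/2-o['eef_pos'])),'yaw',np.degrees(np.arctan2(-(s[1]-s[0])[0],(s[1]-s[0])[1])))
# long edges of slab in tool frame: left edge (236,330)? 
ey=np.array([-e[1],e[0]]);g=np.array([.556,-.203])
p=o['eef_pos'][:2]-g; print('TCP in gauge',p@e,p@ey)
for n,q in [('railtip+',(-29,34)),('railtip-',(-29,-34)),('f+',(-110,55)),('r+',(110,55)),('r-',(110,-55)),('f-',(-110,-55))]:
  w=np.r_[g+q[0]/1e3*e+q[1]/1e3*ey,.028 if 'rail' in n else .022]; print(n,proj('scene2',w),proj('side2',w),proj('wrist2',w))
```

```text
front corners [ 0.434  -0.2326  0.022 ] [ 0.4537 -0.1282  0.022 ] 0.10616975283248817 -10.690120512101926 origin [ 0.552  -0.2004]
slab end [array([ 0.4126, -0.2012,  0.083 ]), array([ 0.4209, -0.16  ,  0.083 ])] 0.042014516240883905 in tool [ 0.0297 -0.0028 -0.0054] yaw -11.343257975892223
TCP in gauge -0.1112952861747239 -0.0005663355264939711
railtip+ (np.float64(223.43902745455094), np.float64(175.97388573957545)) (np.float64(325.24315095970553), np.float64(270.2588040228913)) (np.float64(330.94614977825023), np.float64(343.13719333352776))
railtip- (np.float64(211.0406668806226), np.float64(156.72255314038517)) (np.float64(344.96631685737066), np.float64(292.1008869758465)) (np.float64(235.8156680803612), np.float64(343.3639307079235))
f+ (np.float64(259.7733029052092), np.float64(171.2854522398231)) (np.float64(288.40648252261764), np.float64(281.39127262938854)) (np.float64(367.66853800140626), np.float64(235.03765403120687))
r+ (np.float64(169.1315061199669), np.float64(206.95497246309)) (np.float64(367.8119068430356), np.float64(241.25928109775998)) (np.float64(346.42930105463034), np.float64(469.4760311585778))
r- (np.float64(151.40307945372138), np.float64(173.55386362687292)) (np.float64(401.53604211015073), np.float64(272.47125058110475)) (np.float64(219.62613240426165), np.float64(469.67978967911193))
f- (np.float64(238.62114037274358), np.float64(141.38824743074923)) (np.float64(318.6668447256942), np.float64(319.53599536828426)) (np.float64(199.28430746688326), np.float64(235.55073017576578))
```

servo_tool --plan '[{"dp":[8,0,0],"rot":[0,0,0]},{"dp":[18,1,0],"rot":[0,0,0]},{"dp":[24,1,10],"rot":[0,0,0]},{"dp":[24,1,22],"rot":[0,0,0]},{"dp":[24,1,34],"rot":[0,0,0]},{"dp":[24,1,42],"rot":[0,0,0]},{"dp":[24,1,46],"rot":[0,0,0]},{"dp":[24,1,47],"rot":[0,0,0]}]'

```text
t: 5.15
eef_pos: [0.4229, -0.1784, 0.0296]
eef_rot: [-0.001, 0.091, 0.996, 0.0]
ft_force: [0.0, 0.6, -0.5]
gripper_width: 0.0425
finger_force: 40.7
```

Run:
```python
from h import *
np.set_printoptions(precision=4,suppress=True)
o=ctrl.observe();M=R.from_quat(o['eef_rot'],scalar_first=True).as_matrix()
print(o['t'],o['eef_pos'],np.degrees(np.arctan2(M[1,0],M[0,0])),o['gripper_width'],o['ft_force'])
ims=[grab(n,n+'3')['frame'] for n in ['wrist','scene','side']]
def c(f,x,y,w,h,W,H): return cv2.resize(f[y:y+h,x:x+w],(W,H),interpolation=cv2.INTER_CUBIC)
cv2.imwrite('pics/m4.png',np.hstack([np.vstack([c(ims[0],160,180,240,180,400,300),c(ims[1],150,110,133,100,400,300)]),c(ims[2],285,215,96,144,400,600)]))
```

```text
5.15 [ 0.4229 -0.1784  0.0296] 169.5939341276798 0.042474686624161116 [ 0.0286  0.5583 -0.5162]
```

View pics/m4.png

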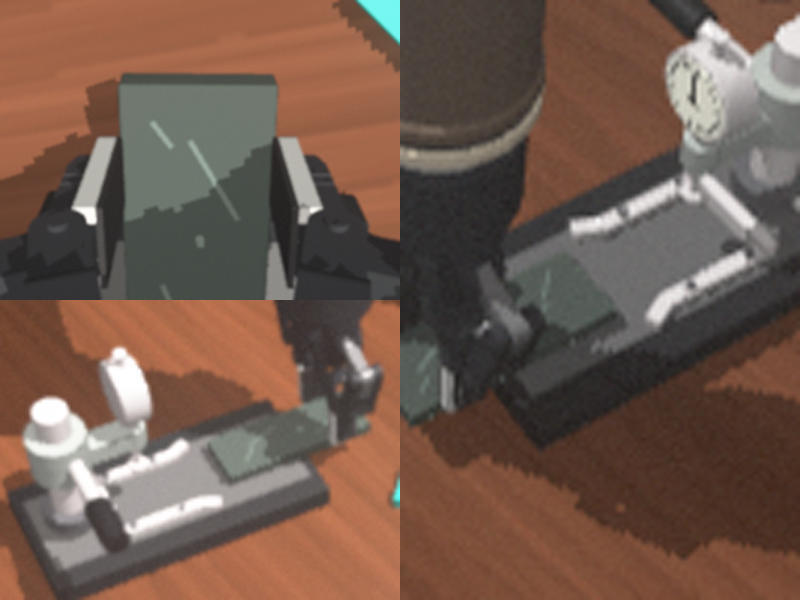

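In side, the slab's front end corners are at crop (572,252) and (628,318), and the flare tips at (575,232) and (655,318). In scene, the slab front is at crop (222,478)/(205,447) and the rail tips at (220,500)/(185,443). The slab is on the base, in front of the flares.

Run:
```python
from h import *
np.set_printoptions(precision=4,suppress=True)
sd=lambda x,y:('side3',285+(x-400)/4.1667,215+y/4.1667); sc=lambda x,y:('scene3',150+x/3,110+(y-300)/3)
e=np.array([np.cos(np.radians(-10.5)),np.sin(np.radians(-10.5))]);ey=np.array([-e[1],e[0]]);g=np.array([.556,-.203])
def G(n,p):
    p=np.asarray(p);print(n,np.array([(p[:2]-g)@e,(p[:2]-g)@ey,p[2]])*1000)
G('tcp',ctrl.observe()['eef_pos'])
for n,a,b in [('slab f+',(572,252),(222,478)),('slab f-',(628,318),(205,447)),('tip+',(572,228),(220,500)),('tip-',(655,318),(185,443)),
              ('slab centre front edge',(600,285),(213.5,462.5))]:
    p,r=tri(sd(*a),sc(*b)); G(n+' %.1f'%(r*1e3),p)
    z=.028 if 'tip' in n else .034
    G('  side',onz(*sd(*a),z)); G('  scene',onz(*sc(*b),z))
G('wrist end L',onz('wrist3',160+120*.6,180+84*.6,.034));G('wrist end R',onz('wrist3',160+277*.6,180+85*.6,.034))
```

```text
tcp [-134.8961   -0.2326   30.4342]
slab f+ 0.0 [-37.5167  19.1856  31.4453]
  side [-38.8361  17.5967  34.    ]
  scene [-36.7197  21.4438  34.    ]
slab f- 3.5 [-38.8967 -23.9625  25.5395]
  side [-40.0855 -29.9832  34.    ]
  scene [-38.8809 -13.899   34.    ]
tip+ 1.2 [-27.0934  34.7247  27.6116]
  side [-26.2151  34.014   28.    ]
  scene [-27.9086  35.7839  28.    ]
tip- 2.3 [-27.4582 -32.6091  27.4278]
  side [-25.6308 -33.8029  28.    ]
  scene [-29.0366 -30.5449  28.    ]
slab centre front edge 1.9 [-38.1734  -2.5007  28.1905]
  side [-39.4723  -6.6316  34.    ]
  scene [-37.7912   3.9215  34.    ]
wrist end L [-161.9577  -20.699    34.    ]
wrist end R [-161.665    21.9378   34.    ]
```

servo_tool --plan '[{"dp":[0,1.5,1],"rot":[0,0,0]},{"dp":[-3,1.5,2],"rot":[0,0,0]},{"dp":[-8,1.5,2],"rot":[0,0,0]},{"dp":[-13,1.5,2],"rot":[0,0,0]},{"dp":[-18,1.5,2],"rot":[0,0,0]},{"dp":[-22,1.5,2],"rot":[0,0,0]},{"dp":[-25,1.5,2],"rot":[0,0,0]},{"dp":[-25,1.5,2],"rot":[0,0,0]}]'

```text
t: 6.1
eef_pos: [0.4485, -0.1818, 0.0283]
eef_rot: [0.0, 0.091, 0.996, -0.0]
ft_force: [0.1, -0.2, -0.3]
gripper_width: 0.0421
finger_force: 40.7
```

servo_tool --plan '[{"dp":[-3,0,0],"rot":[0,0,0]},{"dp":[-7,0,0],"rot":[0,0,0]},{"dp":[-11,0,0],"rot":[0,0,0]},{"dp":[-14,0,0],"rot":[0,0,0]},{"dp":[-17,0,0],"rot":[0,0,0]},{"dp":[-20,0,0],"rot":[0,0,0]}]'

```text
t: 6.7
eef_pos: [0.4679, -0.1853, 0.0283]
eef_rot: [0.0, 0.091, 0.996, 0.0]
ft_force: [-0.1, 0.2, -1.4]
gripper_width: 0.0422
finger_force: 40.7
```

servo_tool --plan '[{"dp":[-4,0,0.5],"rot":[0,0,0]},{"dp":[-9,0,1],"rot":[0,0,0]},{"dp":[-14,0,1],"rot":[0,0,0]},{"dp":[-19,0,1],"rot":[0,0,0]},{"dp":[-24,0,1],"rot":[0,0,0]},{"dp":[-28,0,1],"rot":[0,0,0]},{"dp":[-30,0,1],"rot":[0,0,0]}]'

```text
t: 7.4
eef_pos: [0.4977, -0.1908, 0.0273]
eef_rot: [0.0, 0.091, 0.996, 0.0]
ft_force: [-0.4, 0.3, -1.0]
gripper_width: 0.042
finger_force: 40.8
```

servo_tool --plan '[{"dp":[-1.5,0,0],"rot":[0,0,0]},{"dp":[-3,0,0],"rot":[0,0,0]},{"dp":[-4,0,0],"rot":[0,0,0]},{"dp":[-5,0,0],"rot":[0,0,0]},{"dp":[-5,0,0],"rot":[0,0,0]}]'

```text
t: 7.9
eef_pos: [0.5022, -0.1917, 0.0274]
eef_rot: [0.0, 0.091, 0.996, -0.0]
ft_force: [0.4, 0.1, -1.0]
gripper_width: 0.042
finger_force: 40.8
```

servo_tool --plan '[{"dp":[-1.5,0,0],"rot":[0,0,0]},{"dp":[-3,0,0],"rot":[0,0,0]},{"dp":[-4,0,0],"rot":[0,0,0]},{"dp":[-4,0,0],"rot":[0,0,0]}]'

```text
t: 8.3
eef_pos: [0.5063, -0.1924, 0.0274]
eef_rot: [0.0, 0.091, 0.996, 0.0]
ft_force: [0.7, 0.3, -1.0]
gripper_width: 0.0421
finger_force: 40.8
```

servo_tool --plan '[{"dp":[-1,0,0],"rot":[0,0,0]},{"dp":[-2,0,0],"rot":[0,0,0]},{"dp":[-3,0,0],"rot":[0,0,0]},{"dp":[-3,0,0],"rot":[0,0,0]}]'

```text
t: 8.7
eef_pos: [0.5092, -0.193, 0.0273]
eef_rot: [0.0, 0.091, 0.996, -0.0]
ft_force: [-0.3, -1.0, -1.1]
gripper_width: 0.0419
finger_force: 40.8
```

servo_tool --plan '[{"dp":[-1,0,0],"rot":[0,0,0]},{"dp":[-2,0,0],"rot":[0,0,0]},{"dp":[-3,0,0],"rot":[0,0,0]},{"dp":[-3,0,0],"rot":[0,0,0]}]'

```text
t: 9.1
eef_pos: [0.5097, -0.193, 0.0272]
eef_rot: [-0.002, 0.091, 0.996, 0.0]
ft_force: [-7.8, 1.8, 8.8]
gripper_width: 0.0424
finger_force: 41.8
```

servo_tool --plan '[{"dp":[-1,0,0],"rot":[0,0,0]},{"dp":[-2,0,0],"rot":[0,0,0]},{"dp":[-2,0,0],"rot":[0,0,0]}]'

```text
t: 9.4
eef_pos: [0.5098, -0.1931, 0.0271]
eef_rot: [-0.004, 0.091, 0.996, 0.0]
ft_force: [-13.5, 3.6, 15.5]
gripper_width: 0.0418
finger_force: 42.7
```

servo_tool --plan '[{"dp":[1,0,0],"rot":[0,0,0]},{"dp":[3,0,-0.5],"rot":[0,0,0]},{"dp":[3,0,-0.5],"rot":[0,0,0]}]'

```text
t: 9.7
eef_pos: [0.5097, -0.193, 0.0276]
eef_rot: [-0.001, 0.091, 0.996, 0.0]
ft_force: [-4.6, 1.2, -1.5]
gripper_width: 0.0419
finger_force: 40.8
```

servo_tool --plan '[{"dp":[0,0,0],"rot":[0,0,0]},{"dp":[0,0,0],"rot":[0,0,0]},{"dp":[0,0,0],"rot":[0,0,0]},{"dp":[0,0,-2],"rot":[0,0,0]},{"dp":[0,0,-10],"rot":[0,0,0]},{"dp":[10,0,-20],"rot":[0,0,0]},{"dp":[25,0,-35],"rot":[0,0,0]},{"dp":[45,0,-45],"rot":[0,0,0]}]' --fingers 62

```text
t: 10.5
eef_pos: [0.4666, -0.185, 0.0744]
eef_rot: [0.001, 0.091, 0.996, -0.0]
ft_force: [0.1, 0.0, 0.5]
gripper_width: 0.0619
finger_force: 0.0
```

Run:
```python
from h import *
ims=[grab(n,n+'4')['frame'] for n in ['wrist','scene','side']]
def c(f,x,y,w,h,W,H): return cv2.resize(f[y:y+h,x:x+w],(W,H),interpolation=cv2.INTER_CUBIC)
cv2.imwrite('pics/m5.png',np.hstack([np.vstack([c(ims[0],120,180,320,240,400,300),c(ims[1],150,110,133,100,400,300)]),c(ims[2],285,215,96,144,400,600)]))
```

```text
(no output)
```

View pics/m5.png

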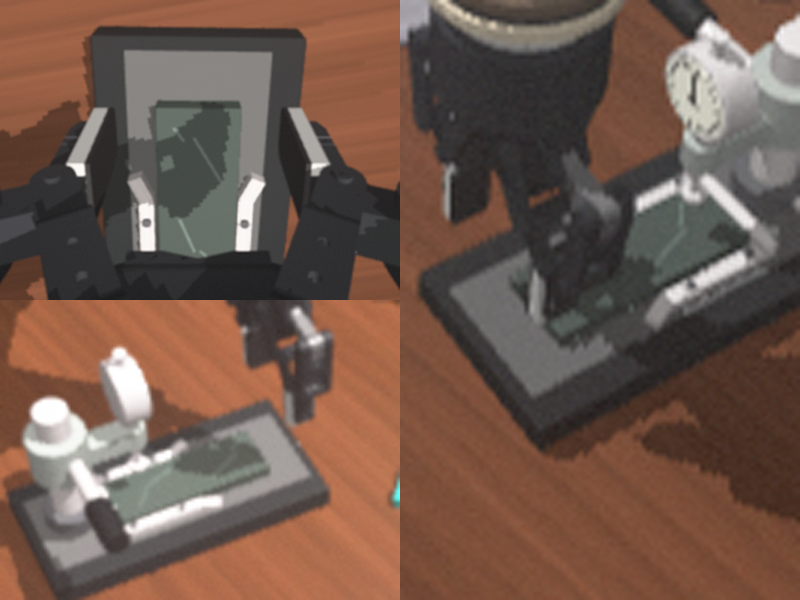

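The slab lies flat between the rails with its end at or near the back stop. I'll make sure with a gentle push on its rear end with shut fingers.

servo_tool --plan '[{"dp":[5,0,0],"rot":[0,0,0]},{"dp":[12,0,0],"rot":[0,0,0]},{"dp":[14,0,0],"rot":[0,0,0]},{"dp":[14,0,10],"rot":[0,0,0]},{"dp":[14,0,22],"rot":[0,0,0]},{"dp":[14,0,34],"rot":[0,0,0]},{"dp":[14,0,42],"rot":[0,0,0]},{"dp":[14,0,46],"rot":[0,0,0]}]' --fingers 0 --newtons 20

```text
t: 11.45
eef_pos: [0.4523, -0.1823, 0.0254]
eef_rot: [-0.001, 0.091, 0.996, 0.0]
ft_force: [-0.2, 1.1, 0.4]
gripper_width: 0.0003
finger_force: 0.0
```

servo_tool --plan '[{"dp":[-3,0,0],"rot":[0,0,0]},{"dp":[-6,0,0],"rot":[0,0,0]},{"dp":[-8,0,0],"rot":[0,0,0]},{"dp":[-10,0,0],"rot":[0,0,0]},{"dp":[-12,0,0],"rot":[0,0,0]},{"dp":[-14,0,0],"rot":[0,0,0]}]'

```text
t: 12.05
eef_pos: [0.4669, -0.1852, 0.027]
eef_rot: [0.0, 0.091, 0.996, -0.0]
ft_force: [0.1, 0.6, -0.8]
gripper_width: -0.0002
finger_force: 0.0
```

servo_tool --plan '[{"dp":[-1,0,0],"rot":[0,0,0]},{"dp":[-2,0,0],"rot":[0,0,0]},{"dp":[-3,0,0],"rot":[0,0,0]},{"dp":[-3,0,0],"rot":[0,0,0]}]'

```text
t: 12.45
eef_pos: [0.4697, -0.1857, 0.0268]
eef_rot: [0.0, 0.091, 0.996, 0.0]
ft_force: [0.0, 1.2, 0.6]
gripper_width: -0.0001
finger_force: 0.0
```

servo_tool --plan '[{"dp":[-1,0,0],"rot":[0,0,0]},{"dp":[-2,0,0],"rot":[0,0,0]},{"dp":[-3,0,0],"rot":[0,0,0]},{"dp":[-3,0,0],"rot":[0,0,0]}]'

```text
t: 12.85
eef_pos: [0.4727, -0.1862, 0.0268]
eef_rot: [0.0, 0.091, 0.996, -0.0]
ft_force: [-0.2, 0.7, -0.4]
gripper_width: 0.0001
finger_force: 0.0
```

servo_tool --plan '[{"dp":[-1,0,0],"rot":[0,0,0]},{"dp":[-2,0,0],"rot":[0,0,0]},{"dp":[-2,0,0],"rot":[0,0,0]}]'

```text
t: 13.15
eef_pos: [0.4731, -0.1863, 0.0266]
eef_rot: [-0.001, 0.091, 0.996, 0.0]
ft_force: [-5.2, 1.3, 3.3]
gripper_width: -0.0
finger_force: 2.5
```

The slab end is home: 5 N builds up with no movement, at the expected position. Retreating and going above the handle.

servo_tool --plan '[{"dp":[6,0,0],"rot":[0,0,0]},{"dp":[14,0,-6],"rot":[0,0,0]},{"dp":[18,0,-25],"rot":[0,0,0]},{"dp":[18,0,-55],"rot":[0,0,0]},{"dp":[18,0,-90],"rot":[0,0,0]},{"dp":[18,0,-125],"rot":[0,0,0]},{"dp":[18,0,-150],"rot":[0,0,0]},{"dp":[18,0,-165],"rot":[0,0,0]}]'

```text
t: 13.95
eef_pos: [0.4573, -0.1835, 0.1946]
eef_rot: [0.002, 0.091, 0.996, -0.001]
ft_force: [0.4, -0.4, -0.5]
gripper_width: 0.0
finger_force: 0.0
```

servo_tool --plan '[{"dp":[-10,20,0],"rot":[0,0,0]},{"dp":[-30,40,0],"rot":[0,0,0]},{"dp":[-60,60,0],"rot":[0,0,0]},{"dp":[-90,74,0],"rot":[0,0,0]},{"dp":[-120,78,0],"rot":[0,0,0]},{"dp":[-150,78,0],"rot":[0,0,0]},{"dp":[-168,78,0],"rot":[0,0,0]},{"dp":[-173,78,0],"rot":[0,0,0]}]'

```text
t: 14.75
eef_pos: [0.6423, -0.138, 0.1917]
eef_rot: [0.0, 0.091, 0.996, 0.0]
ft_force: [-0.1, 0.5, 0.1]
gripper_width: -0.0
finger_force: 0.0
```

servo_tool --plan '[{"dp":[0,0,10],"rot":[0,0,0]},{"dp":[0,0,25],"rot":[0,0,0]},{"dp":[0,0,40],"rot":[0,0,0]},{"dp":[0,0,50],"rot":[0,0,0]},{"dp":[0,0,55],"rot":[0,0,0]}]'

```text
t: 15.25
eef_pos: [0.6397, -0.1378, 0.135]
eef_rot: [-0.001, 0.091, 0.996, 0.0]
ft_force: [0.5, -0.6, -0.5]
gripper_width: -0.0
finger_force: 0.0
```

Run:
```python
from h import *
np.set_printoptions(precision=4,suppress=True)
o=ctrl.observe();print(o['eef_pos'],o['ft_force'])
ims=[grab(n,n+'5')['frame'] for n in ['wrist','scene','side']]
def c(f,x,y,w,h,W,H): return cv2.resize(f[y:y+h,x:x+w],(W,H),interpolation=cv2.INTER_CUBIC)
cv2.imwrite('pics/m6.png',np.hstack([np.vstack([c(ims[0],120,180,320,240,400,300),c(ims[1],130,80,160,120,400,300)]),c(ims[2],300,175,100,150,400,600)]))
```

```text
[ 0.6397 -0.1378  0.135 ] [ 0.5146 -0.5603 -0.4673]
```

View pics/m6.png

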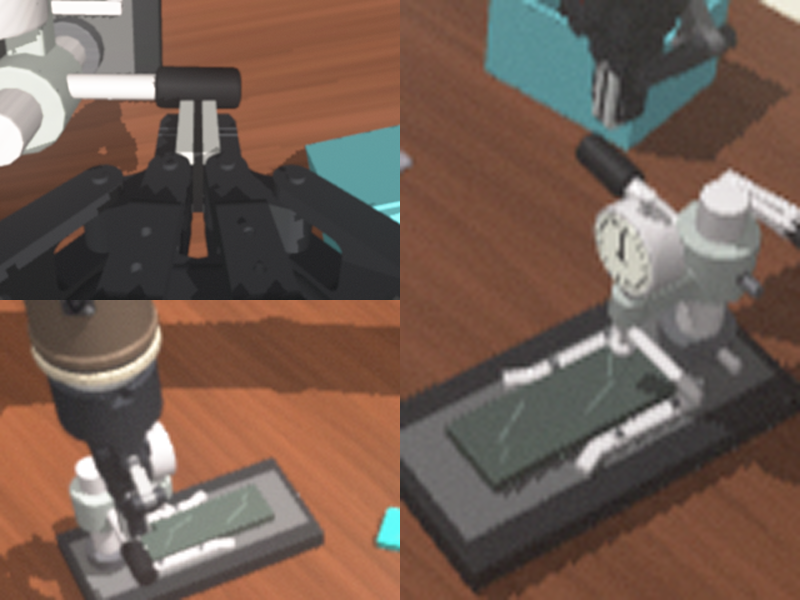

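The slab is home and straight between the rails. The grip is at wrist (279,250), just under the shut fingertips, which are at about (279,262). I'll check the alignment.

Run:
```python
from h import *
np.set_printoptions(precision=4,suppress=True)
o=ctrl.observe();M=R.from_quat(o['eef_rot'],scalar_first=True).as_matrix()
print(proj('wrist5',o['eef_pos']))
p=onz('wrist5',279,249.6,.102);print(p,M.T@(p-o['eef_pos']))
sc=('scene5',130+140/2.5,80+(563-300)/2.5);sd=('side5',300+(607-400)/4,175+165/4)
p,r=tri(sc,sd,('wrist5',279,249.6));print(p,r,M.T@(p-o['eef_pos']))
```

```text
(np.float64(278.0079932232473), np.float64(281.13553056932324))
[ 0.6404 -0.1371  0.102 ] [0.0006 0.0006 0.0346]
[ 0.6414 -0.1366  0.0997] 0.0011829154756974264 [-0.0003  0.0013  0.0368]
```

Aligned within about 1 mm. Pressing down slowly.

servo_tool --plan '[{"dp":[0,0,5],"rot":[0,0,0]},{"dp":[0,0,10],"rot":[0,0,0]},{"dp":[0,0,14],"rot":[0,0,0]},{"dp":[0,0,17],"rot":[0,0,0]},{"dp":[0,0,20],"rot":[0,0,0]},{"dp":[0,0,23],"rot":[0,0,0]},{"dp":[0,0,26],"rot":[0,0,0]},{"dp":[0,0,29],"rot":[0,0,0]}]'

```text
t: 16.2
eef_pos: [0.6411, -0.1379, 0.1079]
eef_rot: [0.0, 0.091, 0.996, -0.0]
ft_force: [-2.5, -0.4, 4.6]
gripper_width: 0.0
finger_force: 2.4
```

servo_tool --plan '[{"dp":[0,0,2.5],"rot":[0,0,0]},{"dp":[0,0,5],"rot":[0,0,0]},{"dp":[0,0,7.5],"rot":[0,0,0]},{"dp":[0,0,10],"rot":[0,0,0]},{"dp":[0,0,12.5],"rot":[0,0,0]},{"dp":[0,0,15],"rot":[0,0,0]},{"dp":[0,0,17],"rot":[0,0,0]}]'

```text
t: 16.9
eef_pos: [0.6412, -0.1379, 0.0906]
eef_rot: [0.0, 0.091, 0.996, 0.0]
ft_force: [-0.5, 0.2, 5.3]
gripper_width: -0.0003
finger_force: 2.4
```

servo_tool --plan '[{"dp":[0,0,2],"rot":[0,0,0]},{"dp":[0,0,4],"rot":[0,0,0]},{"dp":[0,0,6],"rot":[0,0,0]},{"dp":[0,0,8],"rot":[0,0,0]},{"dp":[0,0,10],"rot":[0,0,0]},{"dp":[0,0,12],"rot":[0,0,0]},{"dp":[0,0,13],"rot":[0,0,0]}]'

```text
t: 17.6
eef_pos: [0.6412, -0.1379, 0.0778]
eef_rot: [0.0, 0.091, 0.996, -0.0]
ft_force: [-1.7, 1.1, 7.1]
gripper_width: 0.0
finger_force: 3.4
```

servo_tool --plan '[{"dp":[0,0,1],"rot":[0,0,0]},{"dp":[0,0,2],"rot":[0,0,0]},{"dp":[0,0,3],"rot":[0,0,0]},{"dp":[0,0,3],"rot":[0,0,0]}]'

```text
t: 18.0
eef_pos: [0.6412, -0.1379, 0.0749]
eef_rot: [0.0, 0.091, 0.996, -0.0]
ft_force: [-0.9, 0.9, 4.6]
gripper_width: 0.0
finger_force: 2.7
```

servo_tool --plan '[{"dp":[0,0,1],"rot":[0,0,0]},{"dp":[0,0,2],"rot":[0,0,0]},{"dp":[0,0,2],"rot":[0,0,0]}]'

```text
t: 18.3
eef_pos: [0.6412, -0.1379, 0.0738]
eef_rot: [0.0, 0.091, 0.996, -0.0]
ft_force: [-5.0, 0.8, 13.7]
gripper_width: -0.0001
finger_force: 7.0
```

servo_tool --plan '[{"dp":[0,0,0.5],"rot":[0,0,0]},{"dp":[0,0,1],"rot":[0,0,0]},{"dp":[0,0,1],"rot":[0,0,0]}]'

```text
t: 18.6
eef_pos: [0.6412, -0.1379, 0.0737]
eef_rot: [0.0, 0.091, 0.996, -0.0]
ft_force: [-8.2, 0.4, 21.1]
gripper_width: -0.0002
finger_force: 10.7
```

servo_tool --plan '[{"dp":[0,0,-1],"rot":[0,0,0]},{"dp":[0,0,-3],"rot":[0,0,0]},{"dp":[0,0,-8],"rot":[0,0,0]},{"dp":[0,0,-20],"rot":[0,0,0]},{"dp":[0,0,-40],"rot":[0,0,0]},{"dp":[0,0,-65],"rot":[0,0,0]},{"dp":[0,15,-95],"rot":[0,0,0]},{"dp":[0,40,-120],"rot":[0,0,0]}]'

```text
t: 19.4
eef_pos: [0.6483, -0.1006, 0.1939]
eef_rot: [0.001, 0.093, 0.996, -0.001]
ft_force: [0.6, 0.1, -0.2]
gripper_width: -0.0001
finger_force: 0.0
```

servo_tool --plan '[{"dp":[20,25,0],"rot":[0,0,0]},{"dp":[50,50,0],"rot":[0,0,0]},{"dp":[80,80,0],"rot":[0,0,0]},{"dp":[110,110,0],"rot":[0,0,0]},{"dp":[115,115,0],"rot":[0,0,0]},{"dp":[115,115,0],"rot":[0,0,0]},{"dp":[115,115,0],"rot":[0,0,0]}]'

```text
t: 20.1
eef_pos: [0.5568, 0.0342, 0.1922]
eef_rot: [0.0, 0.091, 0.996, -0.0]
ft_force: [-0.1, -0.3, 0.1]
gripper_width: 0.0002
finger_force: 0.0
```

Run:
```python
from h import *
ims=[grab(n,n+'6')['frame'] for n in ['scene','side']]
def c(f,x,y,w,h,W,H): return cv2.resize(f[y:y+h,x:x+w],(W,H),interpolation=cv2.INTER_CUBIC)
cv2.imwrite('pics/m7.png',np.hstack([np.vstack([cv2.resize(ims[0],(400,300)),c(ims[0],140,110,133,100,400,300)]),c(ims[1],300,190,100,150,400,600)]))
```

```text
(no output)
```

View pics/m7.png

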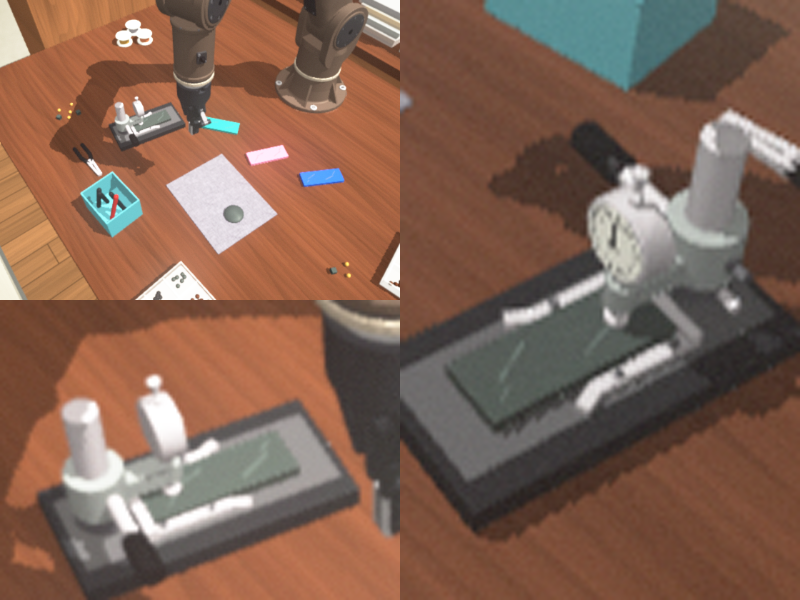

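The head is down on its collar with the foot on the slab, the slab is home, the arm is clear, and the bystanders look unmoved. Handing in.

```bash
python3 -c "
from station import ctrl
print(ctrl.finish_job())"
```

```text
the job is handed in; nothing more can be done
None
```

The slab is home against the back stop, the head is down on its collar with the foot on the stone, and I handed the job in at about 20 s; it gave no verdict, and the 10 mm dial reading was not checked directly.

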